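Scoop clay beads into the bowl

TASK

With the scoop, dish out at least three of the glazed beads from the tilted tub into the bowl, then lay the empty scoop back flat on its cork mat. Every bead must end up in the bowl or in the tub; touch the beads with the scoop only, not with the gripper, and leave the bowl and the other things on the table where they stand.

Things in the scene. Friction and masses are not known exactly. Their poses are not given: they have to be found in the camera images.
- scoop: Hand scoop lying flat on the mat, nose roughly to the robot (within 23 deg): flat steel pan, open front, wooden handle. Origin: centre of the pan's underside; -x = nose, +x = handle, z up. Pan 65 mm long, 60 wide, floor 2 thick, back wall 32 high, side walls 32 falling to 15 near the front. 130 to 210 g, mostly in the pan.
- scoop_grip (a point): Middle of the scoop's handle, at (72.5, 0, 51) mm from the scoop's origin, a good place to grip across its width. Handle 14 mm wide (y), 26 mm deep, its middle line running from (32, 0, 28) to (115, 0, 75) mm: it rises 30 degrees towards its end.
- scoop_lip (a point): Middle of the scoop's front lower edge, at (-32.5, 0, 0) mm in the scoop's frame.
- scoop_in (a point): Point in the middle of the pan, 10 mm above its underside; scoop's axes.
- tub: White open bead tub on a plywood prop, fixed to the table. Origin on the table under its middle, z up. The box is 200 mm long, 111 wide, walls 4, tilted 25 degrees: its floor runs down towards its own -x (the robot). Square to the floor the low end wall is 86 mm high, the side walls 60, the high end wall 30. Highest rim 151 mm over the table, low end's rim 90.
- tub_bottom (a point): Middle of the box's outer bottom, at (0, 0, 54) mm in the tub's frame and with the tub's axes. Slope coordinates from here: u up the slope = (cos25, 0, sin25), w square to the floor = (-sin25, 0, cos25). Inner wall faces: sides y = +-51.5 mm, low end u = -96, high end u = +96. Rims at w = 86 (low end), 60 (sides), 30 (high end).
- tub_liner (a point): Fixed point on the box's inner bottom, at u = 0, w = 4 mm. Above it a flat grey drop-in liner board, as long and wide as the inside, is the floor the beads lie on. Its depth varies between runs and is not measured: its top lies anywhere from w = 12 to w = 22 mm. Feel for it with the scoop; it does not give under 20 N.
- bowl: Loose white ceramic bowl on the table, 136 mm across at the rim, 55 mm high, 300 g. Origin: centre of its foot, on the table.
- mat: Cork mat fixed flat on the table, 220 (x) by 130 (y) by 6 mm thick. Origin: centre of its underside. The scoop starts on it. The mat is on one side of the tub and the bowl on the other; which side varies.
- bead0: One of seven alike round white glazed clay beads, 20 mm across, 11 g, slippery and free to roll. Origin: its centre. They start loose in the tub, gathered in two rows against its low end wall.
- bead1: One of seven alike round white glazed clay beads, 20 mm across, 11 g, slippery and free to roll. Origin: its centre. They start loose in the tub, gathered in two rows against its low end wall.
- bead2: One of seven alike round white glazed clay beads, 20 mm across, 11 g, slippery and free to roll. Origin: its centre. They start loose in the tub, gathered in two rows against its low end wall.
- bead3: One of seven alike round white glazed clay beads, 20 mm across, 11 g, slippery and free to roll. Origin: its centre. They start loose in the tub, gathered in two rows against its low end wall.
- bead4: One of seven alike round white glazed clay beads, 20 mm across, 11 g, slippery and free to roll. Origin: its centre. They start loose in the tub, gathered in two rows against its low end wall.
- bead5: One of seven alike round white glazed clay beads, 20 mm across, 11 g, slippery and free to roll. Origin: its centre. They start loose in the tub, gathered in two rows against its low end wall.
- bead6: One of seven alike round white glazed clay beads, 20 mm across, 11 g, slippery and free to roll. Origin: its centre. They start loose in the tub, gathered in two rows against its low end wall.
- paint_a: Paint bottle, 52 mm across, 130 mm high, beyond the tub on the right; a bystander. Origin: at its underside.
- paint_b: Paint bottle, 52 mm across, 130 mm high, beyond the tub on the left; a bystander. Origin: at its underside.
- mug: Mug, 75 mm high, 72 mm across, near the robot on the left; a bystander. Origin: at its underside.
- foam_brush: Foam brush lying flat, about 155 mm long, 24 mm high, near the robot on the right; a bystander. Origin: at its underside.

How it is judged (in metres and radians):
On the way, in this order (a step that is already met when the one before it is completed fails the run):
1. A bead is carried clear of the tub in the scoop (((distance between bead0 and scoop_in below 0.045 m and horizontal distance between bead0 and tub above 0.13 m) or (distance between bead1 and scoop_in below 0.045 m and horizontal distance between bead1 and tub above 0.13 m) or (distance between bead2 and scoop_in below 0.045 m and horizontal distance between bead2 and tub above 0.13 m) or (distance between bead3 and scoop_in below 0.045 m and horizontal distance between bead3 and tub above 0.13 m) or (distance between bead4 and scoop_in below 0.045 m and horizontal distance between bead4 and tub above 0.13 m) or (distance between bead5 and scoop_in below 0.045 m and horizontal distance between bead5 and tub above 0.13 m) or (distance between bead6 and scoop_in below 0.045 m and horizontal distance between bead6 and tub above 0.13 m))), for 0.1 s.
2. At least three beads are in the bowl ((((horizontal distance between each of bead0, bead1, bead2 and bowl below 0.062 m and z of each of bead0, bead1, bead2 in the frame of bowl below 0.055 m) or (horizontal distance between each of bead0, bead1, bead3 and bowl below 0.062 m and z of each of bead0, bead1, bead3 in the frame of bowl below 0.055 m) or (horizontal distance between each of bead0, bead1, bead4 and bowl below 0.062 m and z of each of bead0, bead1, bead4 in the frame of bowl below 0.055 m) or (horizontal distance between each of bead0, bead1, bead5 and bowl below 0.062 m and z of each of bead0, bead1, bead5 in the frame of bowl below 0.055 m) or (horizontal distance between each of bead0, bead1, bead6 and bowl below 0.062 m and z of each of bead0, bead1, bead6 in the frame of bowl below 0.055 m) or (horizontal distance between each of bead0, bead2, bead3 and bowl below 0.062 m and z of each of bead0, bead2, bead3 in the frame of bowl below 0.055 m) or (horizontal distance between each of bead0, bead2, bead4 and bowl below 0.062 m and z of each of bead0, bead2, bead4 in the frame of bowl below 0.055 m) or (horizontal distance between each of bead0, bead2, bead5 and bowl below 0.062 m and z of each of bead0, bead2, bead5 in the frame of bowl below 0.055 m) or (horizontal distance between each of bead0, bead2, bead6 and bowl below 0.062 m and z of each of bead0, bead2, bead6 in the frame of bowl below 0.055 m) or (horizontal distance between each of bead0, bead3, bead4 and bowl below 0.062 m and z of each of bead0, bead3, bead4 in the frame of bowl below 0.055 m) or (horizontal distance between each of bead0, bead3, bead5 and bowl below 0.062 m and z of each of bead0, bead3, bead5 in the frame of bowl below 0.055 m) or (horizontal distance between each of bead0, bead3, bead6 and bowl below 0.062 m and z of each of bead0, bead3, bead6 in the frame of bowl below 0.055 m) or (horizontal distance between each of bead0, bead4, bead5 and bowl below 0.062 m and z of each of bead0, bead4, bead5 in the frame of bowl below 0.055 m) or (horizontal distance between each of bead0, bead4, bead6 and bowl below 0.062 m and z of each of bead0, bead4, bead6 in the frame of bowl below 0.055 m) or (horizontal distance between each of bead0, bead5, bead6 and bowl below 0.062 m and z of each of bead0, bead5, bead6 in the frame of bowl below 0.055 m) or (horizontal distance between each of bead1, bead2, bead3 and bowl below 0.062 m and z of each of bead1, bead2, bead3 in the frame of bowl below 0.055 m) or (horizontal distance between each of bead1, bead2, bead4 and bowl below 0.062 m and z of each of bead1, bead2, bead4 in the frame of bowl below 0.055 m) or (horizontal distance between each of bead1, bead2, bead5 and bowl below 0.062 m and z of each of bead1, bead2, bead5 in the frame of bowl below 0.055 m) or (horizontal distance between each of bead1, bead2, bead6 and bowl below 0.062 m and z of each of bead1, bead2, bead6 in the frame of bowl below 0.055 m) or (horizontal distance between each of bead1, bead3, bead4 and bowl below 0.062 m and z of each of bead1, bead3, bead4 in the frame of bowl below 0.055 m)) or ((horizontal distance between each of bead1, bead3, bead5 and bowl below 0.062 m and z of each of bead1, bead3, bead5 in the frame of bowl below 0.055 m) or (horizontal distance between each of bead1, bead3, bead6 and bowl below 0.062 m and z of each of bead1, bead3, bead6 in the frame of bowl below 0.055 m) or (horizontal distance between each of bead1, bead4, bead5 and bowl below 0.062 m and z of each of bead1, bead4, bead5 in the frame of bowl below 0.055 m) or (horizontal distance between each of bead1, bead4, bead6 and bowl below 0.062 m and z of each of bead1, bead4, bead6 in the frame of bowl below 0.055 m) or (horizontal distance between each of bead1, bead5, bead6 and bowl below 0.062 m and z of each of bead1, bead5, bead6 in the frame of bowl below 0.055 m) or (horizontal distance between each of bead2, bead3, bead4 and bowl below 0.062 m and z of each of bead2, bead3, bead4 in the frame of bowl below 0.055 m) or (horizontal distance between each of bead2, bead3, bead5 and bowl below 0.062 m and z of each of bead2, bead3, bead5 in the frame of bowl below 0.055 m) or (horizontal distance between each of bead2, bead3, bead6 and bowl below 0.062 m and z of each of bead2, bead3, bead6 in the frame of bowl below 0.055 m) or (horizontal distance between each of bead2, bead4, bead5 and bowl below 0.062 m and z of each of bead2, bead4, bead5 in the frame of bowl below 0.055 m) or (horizontal distance between each of bead2, bead4, bead6 and bowl below 0.062 m and z of each of bead2, bead4, bead6 in the frame of bowl below 0.055 m) or (horizontal distance between each of bead2, bead5, bead6 and bowl below 0.062 m and z of each of bead2, bead5, bead6 in the frame of bowl below 0.055 m) or (horizontal distance between each of bead3, bead4, bead5 and bowl below 0.062 m and z of each of bead3, bead4, bead5 in the frame of bowl below 0.055 m) or (horizontal distance between each of bead3, bead4, bead6 and bowl below 0.062 m and z of each of bead3, bead4, bead6 in the frame of bowl below 0.055 m) or (horizontal distance between each of bead3, bead5, bead6 and bowl below 0.062 m and z of each of bead3, bead5, bead6 in the frame of bowl below 0.055 m) or (horizontal distance between each of bead4, bead5, bead6 and bowl below 0.062 m and z of each of bead4, bead5, bead6 in the frame of bowl below 0.055 m)))), for 0.2 s.
At the end, for the whole second after the job is handed in: At least three beads lie in the bowl (within 62 mm of its axis, below its rim) and every other bead is in the bowl or in the tub, all at rest; the bowl stands upright (within 0.1 rad); the scoop lies flat (within 0.12 rad) and still on the mat, its pan's centre over the mat ((((horizontal distance between each of bead0, bead1, bead2 and bowl below 0.062 m and z of each of bead0, bead1, bead2 in the frame of bowl below 0.055 m) or (horizontal distance between each of bead0, bead1, bead3 and bowl below 0.062 m and z of each of bead0, bead1, bead3 in the frame of bowl below 0.055 m) or (horizontal distance between each of bead0, bead1, bead4 and bowl below 0.062 m and z of each of bead0, bead1, bead4 in the frame of bowl below 0.055 m) or (horizontal distance between each of bead0, bead1, bead5 and bowl below 0.062 m and z of each of bead0, bead1, bead5 in the frame of bowl below 0.055 m) or (horizontal distance between each of bead0, bead1, bead6 and bowl below 0.062 m and z of each of bead0, bead1, bead6 in the frame of bowl below 0.055 m) or (horizontal distance between each of bead0, bead2, bead3 and bowl below 0.062 m and z of each of bead0, bead2, bead3 in the frame of bowl below 0.055 m) or (horizontal distance between each of bead0, bead2, bead4 and bowl below 0.062 m and z of each of bead0, bead2, bead4 in the frame of bowl below 0.055 m) or (horizontal distance between each of bead0, bead2, bead5 and bowl below 0.062 m and z of each of bead0, bead2, bead5 in the frame of bowl below 0.055 m) or (horizontal distance between each of bead0, bead2, bead6 and bowl below 0.062 m and z of each of bead0, bead2, bead6 in the frame of bowl below 0.055 m) or (horizontal distance between each of bead0, bead3, bead4 and bowl below 0.062 m and z of each of bead0, bead3, bead4 in the frame of bowl below 0.055 m) or (horizontal distance between each of bead0, bead3, bead5 and bowl below 0.062 m and z of each of bead0, bead3, bead5 in the frame of bowl below 0.055 m) or (horizontal distance between each of bead0, bead3, bead6 and bowl below 0.062 m and z of each of bead0, bead3, bead6 in the frame of bowl below 0.055 m) or (horizontal distance between each of bead0, bead4, bead5 and bowl below 0.062 m and z of each of bead0, bead4, bead5 in the frame of bowl below 0.055 m) or (horizontal distance between each of bead0, bead4, bead6 and bowl below 0.062 m and z of each of bead0, bead4, bead6 in the frame of bowl below 0.055 m) or (horizontal distance between each of bead0, bead5, bead6 and bowl below 0.062 m and z of each of bead0, bead5, bead6 in the frame of bowl below 0.055 m) or (horizontal distance between each of bead1, bead2, bead3 and bowl below 0.062 m and z of each of bead1, bead2, bead3 in the frame of bowl below 0.055 m) or (horizontal distance between each of bead1, bead2, bead4 and bowl below 0.062 m and z of each of bead1, bead2, bead4 in the frame of bowl below 0.055 m) or (horizontal distance between each of bead1, bead2, bead5 and bowl below 0.062 m and z of each of bead1, bead2, bead5 in the frame of bowl below 0.055 m) or (horizontal distance between each of bead1, bead2, bead6 and bowl below 0.062 m and z of each of bead1, bead2, bead6 in the frame of bowl below 0.055 m) or (horizontal distance between each of bead1, bead3, bead4 and bowl below 0.062 m and z of each of bead1, bead3, bead4 in the frame of bowl below 0.055 m)) or ((horizontal distance between each of bead1, bead3, bead5 and bowl below 0.062 m and z of each of bead1, bead3, bead5 in the frame of bowl below 0.055 m) or (horizontal distance between each of bead1, bead3, bead6 and bowl below 0.062 m and z of each of bead1, bead3, bead6 in the frame of bowl below 0.055 m) or (horizontal distance between each of bead1, bead4, bead5 and bowl below 0.062 m and z of each of bead1, bead4, bead5 in the frame of bowl below 0.055 m) or (horizontal distance between each of bead1, bead4, bead6 and bowl below 0.062 m and z of each of bead1, bead4, bead6 in the frame of bowl below 0.055 m) or (horizontal distance between each of bead1, bead5, bead6 and bowl below 0.062 m and z of each of bead1, bead5, bead6 in the frame of bowl below 0.055 m) or (horizontal distance between each of bead2, bead3, bead4 and bowl below 0.062 m and z of each of bead2, bead3, bead4 in the frame of bowl below 0.055 m) or (horizontal distance between each of bead2, bead3, bead5 and bowl below 0.062 m and z of each of bead2, bead3, bead5 in the frame of bowl below 0.055 m) or (horizontal distance between each of bead2, bead3, bead6 and bowl below 0.062 m and z of each of bead2, bead3, bead6 in the frame of bowl below 0.055 m) or (horizontal distance between each of bead2, bead4, bead5 and bowl below 0.062 m and z of each of bead2, bead4, bead5 in the frame of bowl below 0.055 m) or (horizontal distance between each of bead2, bead4, bead6 and bowl below 0.062 m and z of each of bead2, bead4, bead6 in the frame of bowl below 0.055 m) or (horizontal distance between each of bead2, bead5, bead6 and bowl below 0.062 m and z of each of bead2, bead5, bead6 in the frame of bowl below 0.055 m) or (horizontal distance between each of bead3, bead4, bead5 and bowl below 0.062 m and z of each of bead3, bead4, bead5 in the frame of bowl below 0.055 m) or (horizontal distance between each of bead3, bead4, bead6 and bowl below 0.062 m and z of each of bead3, bead4, bead6 in the frame of bowl below 0.055 m) or (horizontal distance between each of bead3, bead5, bead6 and bowl below 0.062 m and z of each of bead3, bead5, bead6 in the frame of bowl below 0.055 m) or (horizontal distance between each of bead4, bead5, bead6 and bowl below 0.062 m and z of each of bead4, bead5, bead6 in the frame of bowl below 0.055 m))) and ((horizontal distance between bead0 and bowl below 0.062 m and z of bead0 in the frame of bowl below 0.055 m) or (x of bead0 in the frame of tub between -0.12 and 0.1 m and y of bead0 in the frame of tub between -0.058 and 0.058 m and z of bead0 in the frame of tub above 0.02 m)) and ((horizontal distance between bead1 and bowl below 0.062 m and z of bead1 in the frame of bowl below 0.055 m) or (x of bead1 in the frame of tub between -0.12 and 0.1 m and y of bead1 in the frame of tub between -0.058 and 0.058 m and z of bead1 in the frame of tub above 0.02 m)) and ((horizontal distance between bead2 and bowl below 0.062 m and z of bead2 in the frame of bowl below 0.055 m) or (x of bead2 in the frame of tub between -0.12 and 0.1 m and y of bead2 in the frame of tub between -0.058 and 0.058 m and z of bead2 in the frame of tub above 0.02 m)) and ((horizontal distance between bead3 and bowl below 0.062 m and z of bead3 in the frame of bowl below 0.055 m) or (x of bead3 in the frame of tub between -0.12 and 0.1 m and y of bead3 in the frame of tub between -0.058 and 0.058 m and z of bead3 in the frame of tub above 0.02 m)) and ((horizontal distance between bead4 and bowl below 0.062 m and z of bead4 in the frame of bowl below 0.055 m) or (x of bead4 in the frame of tub between -0.12 and 0.1 m and y of bead4 in the frame of tub between -0.058 and 0.058 m and z of bead4 in the frame of tub above 0.02 m)) and ((horizontal distance between bead5 and bowl below 0.062 m and z of bead5 in the frame of bowl below 0.055 m) or (x of bead5 in the frame of tub between -0.12 and 0.1 m and y of bead5 in the frame of tub between -0.058 and 0.058 m and z of bead5 in the frame of tub above 0.02 m)) and ((horizontal distance between bead6 and bowl below 0.062 m and z of bead6 in the frame of bowl below 0.055 m) or (x of bead6 in the frame of tub between -0.12 and 0.1 m and y of bead6 in the frame of tub between -0.058 and 0.058 m and z of bead6 in the frame of tub above 0.02 m)) and x of scoop in the frame of mat between -0.115 and 0.115 m and y of scoop in the frame of mat between -0.07 and 0.07 m and z of scoop in the frame of mat below 0.014 m and angle between scoop's own z axis and vertical below 0.12 rad and linear speed of scoop below 0.02 m/s and angle between bowl's own z axis and vertical below 0.1 rad and linear speed of each of bead0, bead1, bead2, bead3, bead4, bead5, bead6 below 0.05 m/s); the robot touches nothing.
It fails at once if The gripper touches a bead (contact force between any of the fingers, the arm and bead0 above 0.5 N or contact force between any of the fingers, the arm and bead1 above 0.5 N or contact force between any of the fingers, the arm and bead2 above 0.5 N or contact force between any of the fingers, the arm and bead3 above 0.5 N or contact force between any of the fingers, the arm and bead4 above 0.5 N or contact force between any of the fingers, the arm and bead5 above 0.5 N or contact force between any of the fingers, the arm and bead6 above 0.5 N).
It fails at once if The bowl is pushed more than 30 mm from its place (distance of bowl from where it was at the start of the episode above 0.03 m).
It fails at once if A bystander is moved more than 30 mm (distance of any of paint_a, paint_b, mug, foam_brush from where it was at the start of the episode above 0.03 m).
It also fails if it takes over 67 s, if anything falls off the work surface, if the arm or the gripper's body presses on something with over 40 N, if the wrist force passes 120 N, or if a joint passes its speed limit or range.

ROBOT

A 6-joint arm with a two-finger parallel gripper is mounted at the origin on the work surface. World frame = base frame: x ahead of the robot, y to its left, z up, the work surface at z = 0. Lengths are in m, angles in degrees, forces in N, time in s.
With the tool pointing down it reaches from about 0.275 to 0.85 m from the base axis. Payload 19 kg.
Tool frame: the origin (TCP) lies midway between the tips of the shut fingers; the grasp point (between the pads) lies 19 mm behind it; z points along the fingers, y is the line along which they close (so a half turn about z gives the same grasp; the last joint's range is limited). The gripper opens to 85 mm and grips with 20 to 120 N. Pads are 22 mm wide; open, the fingers measure 114 mm over their backs; the gripper's body (76 mm by 85 mm) begins 54 mm behind the grasp point. The pads swing forward as they close: fully open they stand 13 mm farther back than shut.
Start: joints at [-81.245, 8.623, 82.357, -0, 89.026, -7.678], TCP at [0.163, -0.551, 0.231] pointing down, gripper open.
Joint ranges: [-160.23, 160.23], [-39.13, 120.54], [6.94, 153.29], [-79.49, 259.48], [9.18, 160.14], [-161.06, 161.06]. Speed limits (degrees/s): [108.29, 108.29, 127.2, 172.46, 172.46, 172.46].

INTERFACE

Orientations are given as [roll, pitch, yaw] about the fixed x, y, z axes, in that order (R = Rz(yaw) Ry(pitch) Rx(roll)).
In Python, from workcell import readout, vision, env gives the robot as it stands. The module is installed in compiled form; this text tells all that it offers.
- The arm moves only by the tool apply_moves, never from a script. Its argument "series" is a list of rows, each an object with "delta_pos": the shift along the tool's x, y, z in m, a list of three; "turn": the turn, a rotation vector about the tool's x, y, z in rad, a list of three. In form: [{"delta_pos": [x, y, z], "turn": [wx, wy, wz]}, ...]. A call has 1 to 8 rows; each row is the pose to reach, as a shift and turn from the pose commanded when the call began, along the tool's axes at that moment; what a row does not reach only later rows make up. A row lasts 1/10 s, in which the tool goes at most 50 mm and 8.59 degrees, less where a joint would pass 70% of its speed; a pose out of reach is approached as far as the arm can. A call with a gripper value outside its range is refused whole. "grip" is the gripper's target within -1 to 1 (fully open at 1, half-way at 0, shut at -1), set as the call begins (left out, the last holds). The fingers move at their own pace and stop on an object; the grip force is fixed at half the most. Time passes only in rows, so rows that repeat a pose let the fingers close. It gives the time, the measured TCP pose, the force, the opening and the grip force at its end, in the units of the state.
- readout.state(): the state, without advancing time (a new reading comes with each control period).
- vision.camera(name): name is "scene" or "top" or "wrist"; returns (picture, depth): 384x512x3 uint8, red, green, blue; 384x512 float32, m along the optical axis (not along the pixel's ray), 0 where there is no reading.
- vision.camera_model(name): a dict with "fx", "fy", "cx", "cy" (pixels), "k1" (the pictures are not rectified: a ray, as slopes to the right and down, at radius r is drawn at 1 + k1 r^2 times it, then the intrinsics apply), "cam_to_world" (4x4, takes a point from camera to world coordinates). Camera axes: x right, y down, z forward; pixel columns grow to the right and rows downward; lengths in m; the calibration is good to about 2 mm. A picture is of the moment at which its call begins: read the wrist's pose just before it. camera_model takes no time and is no camera call; for the wrist camera it gives the pose at the moment of the call.
- env.sign_off(): hands the job in; it is judged then, once.
The state is a dict: "clock": time; "joint_positions": joint angles; "qvel": joint speeds; "joint_torque": joint torques, N m; "ee_pos": TCP position; "orientation": TCP orientation; "wrist_force": force on the tool from outside, world axes, zero at the start; "moment": the same for the moment, N m; "finger_gap": opening from 0.0 (shut) to 1.0 (fully open); "gripper_force": force on a finger pad.
Only numpy, scipy, OpenCV 4.12 (cv2) and the standard library are available. Lean on these libraries where they do the work, as an engineer would, in place of code of your own. Each camera call takes 0.05 s, during which the arm holds its last target. There are 200 camera calls.

## Working session

There is one attempt and no reset: what is moved stays moved. The work goes in short steps, Python scripts to look and compute and a tool call to move; the robot and the scene stay as the last step left them, time stands still between calls to the robot, and variables do not carry over. Pictures are saved under pics/ and viewed, at most 10 in all, crops included, and the job is handed in when it is done.

Besides the shell and the picture viewer there is one more tool, called after "Call:" in YAML: its name, and indented under it one key for each argument. apply_moves: Moves the arm, as the interface text tells. Its arguments: {"type":"object","properties":{"series":{"type":"array"},"grip":{"type":"number"}},"required":["series"]}

```bash
mkdir -p pics
cat > h.py <<'E'
import numpy as np, cv2
from workcell import readout, vision, env
from scipy.spatial.transform import Rotation as R
def cloud(name):
    m=vision.camera_model(name); im,d=vision.camera(name)
    v,u=np.mgrid[0:384,0:512].astype(float)
    K=np.array([[m['fx'],0,m['cx']],[0,m['fy'],m['cy']],[0,0,1]])
    x=(u-m['cx'])/m['fx'];y=(v-m['cy'])/m['fy'];xd,yd=x.copy(),y.copy()
    for _ in range(8):
        s=1+m['k1']*(x*x+y*y); x,y=xd/s,yd/s
    T=np.array(m['cam_to_world'])
    P=np.stack([x*d,y*d,d],-1)@T[:3,:3].T+T[:3,3]
    P[d==0]=np.nan
    return im,P
def save(n,im): cv2.imwrite('pics/'+n+'.png',cv2.cvtColor(im,cv2.COLOR_RGB2BGR))
E
python3 - <<'E'
from h import *
print(readout.state())
a,P=cloud('top');b,Q=cloud('scene')
np.savez('c0.npz',a=a,P=P,b=b,Q=Q)
save('top0',cv2.resize(a,(800,600)));save('scene0',cv2.resize(b,(800,600)))
print(vision.camera_model('top'))
E
```

```text
{'clock': 0.0, 'joint_positions': array([-8.12456304e+01,  8.65176897e+00,  8.23924824e+01,  3.59960417e-04,
        8.90236633e+01, -7.67788856e+00]), 'qvel': array([ 0.05079876,  0.04091324, -0.01505766, -0.02993939,  0.02521005,
        0.01829598]), 'joint_torque': array([-4.78321163e-04, -7.13057327e+01, -5.70868492e+01, -2.50759367e-04,
        9.00641957e-03,  6.77085131e-05]), 'ee_pos': array([ 0.16260235, -0.55129219,  0.23067186]), 'orientation': array([-1.79932742e+02, -9.43033435e-03,  1.64322462e+01]), 'wrist_force': array([-0.00720568, -1.14367368, -0.0443225 ]), 'moment': array([-0.03310056,  0.02108119,  0.04834472]), 'gripper_force': 0.0, 'finger_gap': 0.9995983428354631}
{'fx': 449.05920317712946, 'fy': 449.05920317712946, 'cx': 254.95514777054254, 'cy': 185.64243759155073, 'k1': 0.013311721784152028, 'cam_to_world': array([[ 0.0278188 , -0.9974404 ,  0.06586924,  0.50109359],
       [-0.99948882, -0.02879343, -0.01389347,  0.00581219],
       [ 0.01575451, -0.06544907, -0.99773153,  0.990719  ],
       [ 0.        ,  0.        ,  0.        ,  1.        ]])}
```

View pics/top0.png

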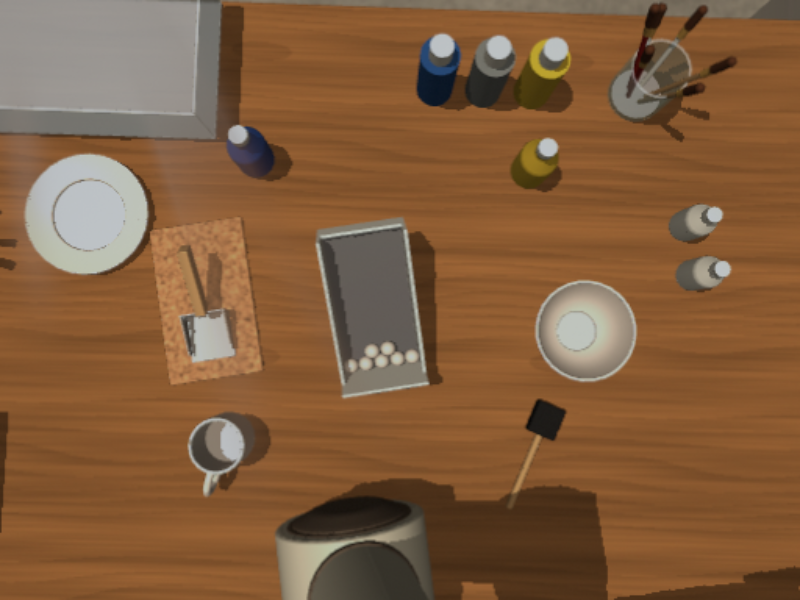

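View pics/scene0.png

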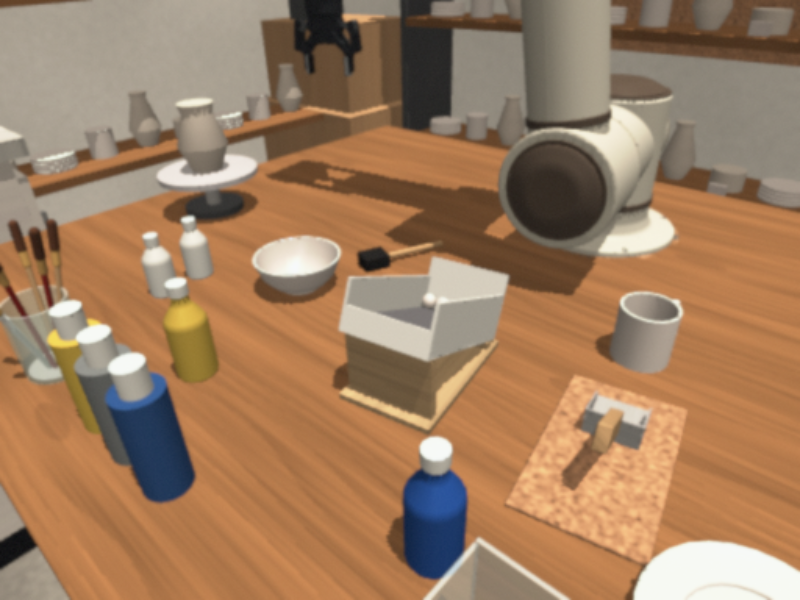

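The top view (800x600) shows the mat with the scoop on the left (pan ~(210,337), handle end ~(185,250)) and the tub at centre ((318,228)–(428,390)). The beads sit in a row of 5 plus 2 at about y=355, and the bowl is on the right at (586,330).

Run:
```python
from h import *
z=np.load('c0.npz');a,P=z['a'],z['P']
Z=P[...,2];X=P[...,0];Y=P[...,1]
def box(x0,y0,x1,y1):
    m=np.zeros(Z.shape,bool);s=1.5625;m[int(y0/s):int(y1/s),int(x0/s):int(x1/s)]=1;return m
def rect(m):
    p=np.c_[X[m],Y[m]].astype(np.float32);return cv2.minAreaRect(p)
hsv=cv2.cvtColor(a,cv2.COLOR_RGB2HSV)
# table
print('table z',np.nanmedian(Z[box(450,400,510,480)]))
m=box(140,205,275,395)&(Z>0.003)&(Z<0.012); 
print('mat',rect(m),m.sum(),np.nanmedian(Z[m]))
m=box(165,235,245,370)&(Z>0.05); p=P[m];print('handle pts',m.sum(),p.max(0),p.min(0))
vx,vy,x0,y0=cv2.fitLine(p[:,:2].astype(np.float32),cv2.DIST_L2,0,.01,.01).ravel();print('handle dir',vx,vy,np.degrees(np.arctan2(vy,vx)),x0,y0)
m=box(165,300,250,370)&(Z>0.0)&(hsv[...,1]<70);print('pan',rect(m),m.sum(),np.nanpercentile(Z[m],[5,50,95]))
m=box(500,260,660,400)&(Z>0.045)&(Z<.07);c,r=cv2.minEnclosingCircle(np.c_[X[m],Y[m]].astype(np.float32));print('bowl',c,r,np.nanmax(Z[m]))
m=box(300,205,440,405)&(Z>0.02)&(Z<.17);print('tub',rect(m),m.sum(),np.nanmax(Z[m]))
# floor normal plane fit (liner) 
m=box(345,250,400,330);q=P[m];q=q[~np.isnan(q[:,0])];c=np.median(q,0);n=np.linalg.svd(q-c)[2][2];print('liner',c,n*np.sign(n[2]))
# low wall rim highest pts, high rim
for nm,b in (('lowrim',box(330,375,435,402)),('highrim',box(310,212,412,245))):
    m=b&(Z>.07);q=P[m];print(nm,q.max(0),q.min(0))
g=cv2.cvtColor(a,cv2.COLOR_RGB2GRAY)
m=box(335,335,425,375)&(g>190)
n,l,s,ce=cv2.connectedComponentsWithStats(m.astype(np.uint8))
for i in range(1,n):
    if s[i,4]>8:
        print('bead',s[i,4],ce[i]*1.5625,np.nanmedian(P[l==i],0))
crop=a[200:265,195:285];save('tubcrop',cv2.resize(np.hstack([crop,a[125:190,195:285]]),None,fx=4,fy=4,interpolation=cv2.INTER_CUBIC))
```

```text
table z -0.00017177550690394838
mat ((0.5501418113708496, 0.2602384090423584), (0.259865403175354, 0.1867043823003769), 2.541905403137207) 5108 0.005877057058634394
handle pts 366 [0.61239956 0.2808342  0.0932659 ] [0.52761304 0.25225482 0.05006335]
handle dir 0.98580223 0.16791055 9.666356 0.5725844 0.26602516
pan ((0.49529385566711426, 0.2523796558380127), (0.06473146378993988, 0.06038949266076088), 10.843321800231934) 841 [0.00479879 0.007974   0.03107887]
bowl (0.5172573328018188, -0.25943729281425476) 0.0677046999335289 0.059741793555512124
tub ((0.5391380786895752, 0.02724900096654892), (0.21815720200538635, 0.11095218360424042), 10.369514465332031) 6137 0.15200505980626822
liner [0.56178804 0.02885795 0.07498951] [-0.41612534 -0.07378088  0.90630904]
lowrim [0.45217448 0.06695089 0.09411606] [ 0.42239159 -0.0460171   0.07008671]
highrim [0.65414612 0.10034351 0.15200506] [ 0.61119587 -0.01393838  0.08749841]
bead 12 [386.328125   347.91666667] [0.48485499 0.00709683 0.05861185]
bead 11 [370.45454545 350.56818182] [0.48210699 0.02770572 0.05893951]
bead 12 [410.546875   355.72916667] [ 0.47516552 -0.0263945   0.05155447]
bead 12 [380.078125   360.41666667] [0.46781079 0.01492651 0.05100326]
bead 12 [396.09375 358.59375] [ 0.47147974 -0.00679703  0.05066991]
```

View pics/tubcrop.png

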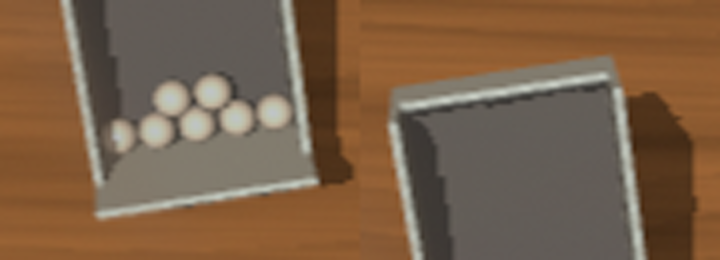

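The crop shows five beads along the low wall and two behind them. In the tub frame their y values are about −40, −20, 0, 20 and 40, with ±10 for the back pair. The measured sizes agree with the given ones:
- **Tub:** yaw ≈10.2°, origin ≈(0.557, 0.0304), liner w≈17 mm.
- **Scoop:** yaw ≈10°, pan centre ≈(0.4953, 0.2524).

I'll plan the motion from these.

```bash
cat >> h.py <<'E'
import json
def E(r,p,y): return R.from_euler('xyz',[r,p,y],degrees=True)
def load():
    c=json.load(open('cmd.json'));return np.array(c[0]),R.from_quat(c[1])
def store(p,r): json.dump([list(map(float,p)),list(map(float,r.as_quat()))],open('cmd.json','w'))
def plan(targets,commit=True):
    """rows of one call; targets=[(pos,Rot)...] relative to stored command"""
    p0,r0=load()
    for p,r in targets:
        d=np.round(r0.inv().apply(np.array(p)-p0),4);t=np.round((r0.inv()*r).as_rotvec(),4)
        print('{"delta_pos":%s,"turn":%s}'%(d.tolist(),t.tolist()))
    if commit: store(p0+r0.apply(d),r0*R.from_rotvec(t))
# scoop geometry: tool axes in scoop frame when gripped tool-down: Rx180
GRIP=np.array([.0725,0,.051]);G=E(180,0,0);TIP=.019
TUB=np.array([.557,.0304,0]);TY=10.2
def tubpt(u,y,w):
    c,s=np.cos(np.radians(25)),np.sin(np.radians(25))
    return TUB+E(0,0,TY).apply([u*c-w*s,y,.054+u*s+w*c])
def scoop2tcp(point,local,noseup,yaw):
    """TCP pose putting scoop-frame point `local` at world `point`"""
    r=E(0,noseup,yaw)
    o=np.array(point)-r.apply(local)
    tcp=o+r.apply(GRIP+np.array([0,0,-TIP]))
    return tcp,r*G
LIP=np.array([-.0325,0,0]);HEEL=np.array([.0325,0,0])
E
python3 - <<'E'
from h import *
s=readout.state();store(s['ee_pos'],E(*s['orientation']))
g=np.array([.5667,.265]);r=E(180,0,10)
plan([((*g,.2),r)]);plan([((*g,.1),r)]);
E
```

```text
{"delta_pos":[0.6185, -0.6686, 0.0315],"turn":[-0.0011, -0.0001, 0.1122]}
{"delta_pos":[-0.0, -0.0, 0.1],"turn":[0.0, 0.0, 0.0]}
```

Call:
apply_moves:
  series:
    - {"delta_pos": [0.2062, -0.2229, 0.0], "turn": [0, 0, 0]}
    - {"delta_pos": [0.2062, -0.2229, 0.0], "turn": [0, 0, 0]}
    - {"delta_pos": [0.2062, -0.2229, 0.0], "turn": [0, 0, 0]}
    - {"delta_pos": [0.2062, -0.2229, 0.0], "turn": [0, 0, 0]}
    - {"delta_pos": [0.2062, -0.2229, 0.0], "turn": [0, 0, 0]}
    - {"delta_pos": [0.2062, -0.2229, 0.0], "turn": [0, 0, 0]}
    - {"delta_pos": [0.2062, -0.2229, 0.0], "turn": [0, 0, 0]}
    - {"delta_pos": [0.2062, -0.2229, 0.0], "turn": [0, 0, 0]}
  grip: 1

```text
clock: 0.9
ee_pos: [0.2978, -0.2785, 0.2315]
orientation: [180.0, -0.0, 16.6]
wrist_force: [0.5, -0.0, 0.1]
finger_gap: 1.0
gripper_force: 0.0
```

Call:
apply_moves:
  series:
    - {"delta_pos": [0.2062, -0.2229, 0.0], "turn": [0, 0, 0.1122]}
    - {"delta_pos": [0.2062, -0.2229, 0.0], "turn": [0, 0, 0.1122]}
    - {"delta_pos": [0.2062, -0.2229, 0.0], "turn": [0, 0, 0.1122]}
    - {"delta_pos": [0.2062, -0.2229, 0.0], "turn": [0, 0, 0.1122]}
    - {"delta_pos": [0.2062, -0.2229, 0.0], "turn": [0, 0, 0.1122]}
    - {"delta_pos": [0.2062, -0.2229, 0.0], "turn": [0, 0, 0.1122]}
    - {"delta_pos": [0.2062, -0.2229, 0.0], "turn": [0, 0, 0.1122]}
    - {"delta_pos": [0.2062, -0.2229, 0.0], "turn": [0, 0, 0.1122]}

```text
clock: 1.7
ee_pos: [0.4326, -0.0072, 0.2308]
orientation: [-180.0, 0.1, 10.1]
wrist_force: [1.0, -0.1, 0.2]
finger_gap: 1.0
gripper_force: 0.0
```

Run:
```python
from h import *
s=readout.state();print(s['joint_positions'].round(1));store(s['ee_pos'],E(*s['orientation']))
g=np.array([.5667,.265]);r=E(180,0,10)
plan([((*g,.19),r)])
```

```text
[-11.2  -8.7  99.7  -0.   89.   68.7]
{"delta_pos":[0.1798, -0.2444, 0.0406],"turn":[-0.0003, 0.0013, 0.0018]}
```

Call:
apply_moves:
  series:
    - {"delta_pos": [0.1798, -0.2444, 0.0406], "turn": [0, 0.0013, 0.0018]}
    - {"delta_pos": [0.1798, -0.2444, 0.0406], "turn": [0, 0.0013, 0.0018]}
    - {"delta_pos": [0.1798, -0.2444, 0.0406], "turn": [0, 0.0013, 0.0018]}
    - {"delta_pos": [0.1798, -0.2444, 0.0406], "turn": [0, 0.0013, 0.0018]}
    - {"delta_pos": [0.1798, -0.2444, 0.0406], "turn": [0, 0.0013, 0.0018]}
    - {"delta_pos": [0.1798, -0.2444, 0.0406], "turn": [0, 0.0013, 0.0018]}
    - {"delta_pos": [0.1798, -0.2444, 0.0406], "turn": [0, 0.0013, 0.0018]}
    - {"delta_pos": [0.1798, -0.2444, 0.0406], "turn": [0, 0.0013, 0.0018]}

```text
clock: 2.5
ee_pos: [0.5676, 0.263, 0.1895]
orientation: [180.0, 0.0, 9.8]
wrist_force: [-0.4, 0.9, -0.3]
finger_gap: 0.998
gripper_force: 0.0
```

Run:
```python
from h import *
s=readout.state();print(s['ee_pos'],s['orientation'])
a,P=cloud('wrist');np.savez('w1.npz',a=a,P=P)
save('w1',a)
hsv=cv2.cvtColor(a,cv2.COLOR_RGB2HSV)
Z=P[...,2]
ok=(P[...,0]>.4)&(P[...,0]<.66)&(P[...,1]>.18)&(P[...,1]<.34)
m=ok&(Z>.045)&(Z<.105)
p=P[m];print(m.sum())
if m.sum()>50:
    vx,vy,x0,y0=cv2.fitLine(p[:,:2].astype(np.float32),cv2.DIST_HUBER,0,.01,.01).ravel()
    print(np.degrees(np.arctan2(vy,vx)),'y at .5667',y0+vy/vx*(.5667-x0),p.max(0),p.min(0))
```

```text
[0.56763193 0.26301958 0.18953628] [1.79965063e+02 3.62911321e-02 9.84766862e+00]
1521
10.966551 y at .5667 0.2652565 [0.61528244 0.28099977 0.09274184] [0.52341169 0.25077878 0.0450758 ]
```

View pics/w1.png

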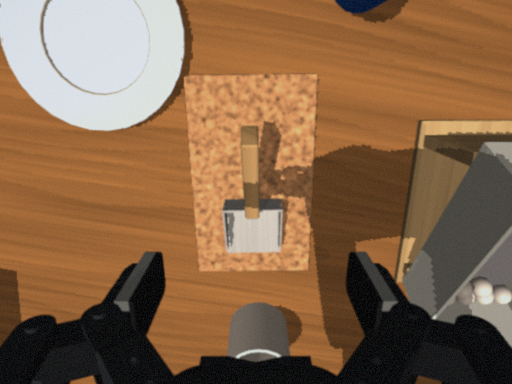

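The wrist view shows the handle running from about (250,130) to (252,215), in line with the tool, which confirms the grasp point.

Run:
```python
from h import *
s=readout.state();store(s['ee_pos'],E(*s['orientation']))
plan([((.5667,.2652,.037),E(180,0,10.5))])
```

```text
{"delta_pos":[-0.0001, -0.003, 0.1533],"turn":[0.0006, -0.0002, -0.0121]}
```

Call:
apply_moves:
  series:
    - {"delta_pos": [0, 0, 0.035], "turn": [0, 0, -0.012]}
    - {"delta_pos": [0, 0, 0.07], "turn": [0, 0, -0.012]}
    - {"delta_pos": [0, 0, 0.1], "turn": [0, 0, -0.012]}
    - {"delta_pos": [0, 0, 0.1], "turn": [0, 0, -0.012]}
    - {"delta_pos": [0, 0, 0.1], "turn": [0, 0, -0.012]}

```text
clock: 3.05
ee_pos: [0.5673, 0.2631, 0.0923]
orientation: [180.0, -0.1, 10.5]
wrist_force: [0.4, 0.1, 0.7]
finger_gap: 0.996
gripper_force: 0.0
```

Run:
```python
from h import *
s=readout.state();print(s['ee_pos'],s['orientation']);store(s['ee_pos'],E(*s['orientation']))
plan([((.5667,.2652,.037),E(180,0,10.5))])
```

```text
[0.56733196 0.26306356 0.09225662] [ 1.79998108e+02 -1.18983435e-01  1.04847323e+01]
{"delta_pos":[-0.0003, -0.0022, 0.0553],"turn":[0.0, -0.0021, -0.0003]}
```

Call:
apply_moves:
  series:
    - {"delta_pos": [0, -0.002, 0.02], "turn": [0, 0, 0]}
    - {"delta_pos": [0, -0.002, 0.04], "turn": [0, 0, 0]}
    - {"delta_pos": [0, -0.002, 0.055], "turn": [0, 0, 0]}
    - {"delta_pos": [0, -0.002, 0.055], "turn": [0, 0, 0]}

```text
clock: 3.45
ee_pos: [0.5664, 0.2661, 0.0355]
orientation: [180.0, -0.0, 10.6]
wrist_force: [-0.6, 0.3, -0.2]
finger_gap: 0.997
gripper_force: 0.0
```

Call:
apply_moves:
  series:
    - {"delta_pos": [0, 0, 0], "turn": [0, 0, 0]}

```text
clock: 3.55
ee_pos: [0.5671, 0.2666, 0.0371]
orientation: [-180.0, -0.1, 10.6]
wrist_force: [0.6, 0.3, 0.7]
finger_gap: 1.001
gripper_force: 0.0
```

Call:
apply_moves:
  series:
    - {"delta_pos": [0, 0, 0], "turn": [0, 0, 0]}
    - {"delta_pos": [0, 0, 0], "turn": [0, 0, 0]}
    - {"delta_pos": [0, 0, 0], "turn": [0, 0, 0]}
    - {"delta_pos": [0, 0, 0], "turn": [0, 0, 0]}
    - {"delta_pos": [0, 0, 0], "turn": [0, 0, 0]}
    - {"delta_pos": [0, 0, 0], "turn": [0, 0, 0]}
    - {"delta_pos": [0, 0, 0], "turn": [0, 0, 0]}
    - {"delta_pos": [0, 0, 0], "turn": [0, 0, 0]}
  grip: -1

```text
clock: 4.35
ee_pos: [0.5666, 0.2667, 0.0359]
orientation: [-180.0, -0.1, 10.6]
wrist_force: [0.1, -0.4, 3.5]
finger_gap: 0.16
gripper_force: 59.0
```

Call:
apply_moves:
  series:
    - {"delta_pos": [0, 0, -0.03], "turn": [0, 0, 0]}
    - {"delta_pos": [0, 0, -0.07], "turn": [0, 0, 0]}
    - {"delta_pos": [0, 0, -0.11], "turn": [0, 0, 0]}
    - {"delta_pos": [0, 0, -0.15], "turn": [0, 0, 0]}
    - {"delta_pos": [0, 0, -0.19], "turn": [0, 0, 0]}
    - {"delta_pos": [0, 0, -0.22], "turn": [0, 0, 0]}
    - {"delta_pos": [0, 0, -0.22], "turn": [0, 0, 0]}
    - {"delta_pos": [0, 0, -0.22], "turn": [0, 0, 0]}

```text
clock: 5.15
ee_pos: [0.5662, 0.2667, 0.2554]
orientation: [-180.0, -0.1, 10.6]
wrist_force: [0.3, 0.2, -3.3]
finger_gap: 0.156
gripper_force: 59.1
```

Run:
```python
from h import *
ps=[];
for _ in range(1):
    s=readout.state()
p,r=s['ee_pos'],E(*s['orientation']);print(p,s['orientation'],s['wrist_force'],s['moment'])
# pan underside/pose seen from wrist and top: points in tool frame
for n in ('wrist','top','scene'):
    a,P=cloud(n)
    q=r.inv().apply((P-p).reshape(-1,3)).reshape(P.shape)
    # tool frame -> nominal scoop frame
    sc=q*[1,-1,-1]+GRIP-[0,0,TIP]
    m=(abs(sc[...,1])<.024)&(sc[...,0]>-.028)&(sc[...,0]<.022)&(sc[...,2]>-.02)&(sc[...,2]<.018)
    k=sc[m]; print(n,m.sum())
    if m.sum()>40:
        A=np.c_[k[:,0],k[:,1],np.ones(len(k))];c=np.linalg.lstsq(A,k[:,2],rcond=None)[0];print('slope x deg,y deg,z0',np.degrees(c[:2]),c[2])
        m2=(abs(sc[...,1])<.05)&(sc[...,0]>-.06)&(sc[...,0]<.05)&(sc[...,2]>-.02)&(sc[...,2]<.04);k2=sc[m2];print(np.nanpercentile(k2,[1,99],axis=0))
    save('lift_'+n,a)
```

```text
[0.56620528 0.26667287 0.25538857] [-1.79991623e+02 -7.84858102e-02  1.05889824e+01] [ 0.2689684   0.24682517 -3.31304725] [ 0.02180033 -0.14290709  0.00719817]
wrist 1129
slope x deg,y deg,z0 [ 0.6244476  -0.07626802] 0.003859969101913872
[[-0.02774161 -0.01638058  0.00245791]
 [ 0.03278032  0.01372385  0.0317721 ]]
top 685
slope x deg,y deg,z0 [ 0.11941412 -0.17520318] 0.002663086316820512
[[-0.03154035 -0.03072887 -0.0001148 ]
 [ 0.04322719  0.01790187  0.03651636]]
scene 0
```

Run:
```python
from h import *
s=readout.state();store(s['ee_pos'],E(*s['orientation']))
for w in (.11,.05,.026):
    t=scoop2tcp(tubpt(-.048,0,w),LIP,-27,TY);print(w,t[0]);plan([t])
```

```text
0.11 [0.54621047 0.02845866 0.20958939]
{"delta_pos":[-0.0629, 0.2304, 0.0445],"turn":[-0.0014, 0.4725, 0.0067]}
0.05 [0.57116681 0.03294901 0.15521092]
{"delta_pos":[-0.0021, -0.0, 0.0599],"turn":[0.0, 0.0, -0.0]}
0.026 [0.58114935 0.03474515 0.13345954]
{"delta_pos":[-0.0009, -0.0, 0.024],"turn":[0.0, 0.0, -0.0]}
```

Call:
apply_moves:
  series:
    - {"delta_pos": [-0.008, 0.029, 0.0], "turn": [0, 0.06, 0]}
    - {"delta_pos": [-0.016, 0.06, 0.0], "turn": [0, 0.15, 0]}
    - {"delta_pos": [-0.026, 0.096, 0.005], "turn": [0, 0.25, 0.003]}
    - {"delta_pos": [-0.037, 0.135, 0.015], "turn": [0, 0.36, 0.006]}
    - {"delta_pos": [-0.048, 0.175, 0.03], "turn": [-0.0014, 0.43, 0.0067]}
    - {"delta_pos": [-0.058, 0.21, 0.04], "turn": [-0.0014, 0.4725, 0.0067]}
    - {"delta_pos": [-0.0629, 0.2304, 0.0445], "turn": [-0.0014, 0.4725, 0.0067]}
    - {"delta_pos": [-0.0629, 0.2304, 0.0445], "turn": [-0.0014, 0.4725, 0.0067]}

```text
clock: 6.1
ee_pos: [0.5457, 0.0262, 0.2092]
orientation: [-180.0, -27.0, 10.0]
wrist_force: [0.3, 0.4, -2.3]
finger_gap: 0.155
gripper_force: 59.3
```

Call:
apply_moves:
  series:
    - {"delta_pos": [-0.001, 0, 0.03], "turn": [0, 0, 0]}
    - {"delta_pos": [-0.002, 0, 0.06], "turn": [0, 0, 0]}
    - {"delta_pos": [-0.0025, 0, 0.072], "turn": [0, 0, 0]}
    - {"delta_pos": [-0.003, 0, 0.08], "turn": [0, 0, 0]}
    - {"delta_pos": [-0.003, 0, 0.08], "turn": [0, 0, 0]}
    - {"delta_pos": [-0.003, 0, 0.08], "turn": [0, 0, 0]}

```text
clock: 6.7
ee_pos: [0.5802, 0.0348, 0.1395]
orientation: [-180.0, -27.2, 10.2]
wrist_force: [0.9, -0.8, -2.2]
finger_gap: 0.151
gripper_force: 59.2
```

Run:
```python
from h import *
s=readout.state();p,o=s['ee_pos'],s['orientation'];print(p,o,s['wrist_force'],s['moment'],s['joint_positions'].round(1))
r=E(*o)*G.inv();print('noseup,yaw',r.as_euler('xyz',degrees=True))
o_=p-r.apply(GRIP-[0,0,TIP])
L=E(0,0,-TY).apply(o_+r.apply(LIP)-TUB)-[0,0,.054];c,s_=np.cos(np.radians(25)),np.sin(np.radians(25))
print('lip u,y,w',L[0]*c+L[2]*s_,L[1],-L[0]*s_+L[2]*c)
a,P=cloud('top');save('t2',a);save('t2c',cv2.resize(a[110:270,170:310],None,fx=3.5,fy=3.5,interpolation=cv2.INTER_CUBIC))
```

```text
[0.58024161 0.0347626  0.13949828] [-179.99256301  -27.19229141   10.20971088] [ 0.88698433 -0.76308907 -2.16768225] [-0.08467273  0.35624253 -0.01459734] [ -9.   -3.6 110.2  11.7  48.   64.9]
noseup,yaw [ 7.43698642e-03 -2.71922914e+01  1.02097109e+01]
lip u,y,w -0.0461345858862872 0.00016871943036236695 0.03150099237252194
```

View pics/t2c.png

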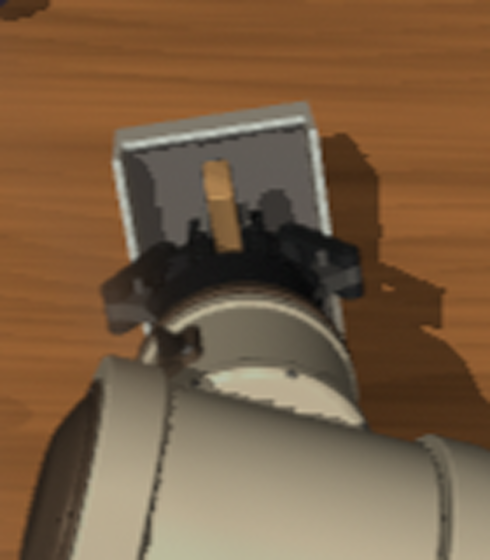

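Call:
apply_moves:
  series:
    - {"delta_pos": [0, 0, 0.004], "turn": [0, 0, 0]}
    - {"delta_pos": [0, 0, 0.008], "turn": [0, 0, 0]}
    - {"delta_pos": [0, 0, 0.01], "turn": [0, 0, 0]}
    - {"delta_pos": [0, 0, 0.01], "turn": [0, 0, 0]}

```text
clock: 7.15
ee_pos: [0.5845, 0.0355, 0.1293]
orientation: [-180.0, -27.1, 10.2]
wrist_force: [0.9, -0.9, -2.6]
finger_gap: 0.153
gripper_force: 59.2
```

Call:
apply_moves:
  series:
    - {"delta_pos": [0, 0, 0.001], "turn": [0, 0, 0]}
    - {"delta_pos": [0, 0, 0.002], "turn": [0, 0, 0]}
    - {"delta_pos": [0, 0, 0.002], "turn": [0, 0, 0]}

```text
clock: 7.45
ee_pos: [0.5855, 0.0356, 0.1278]
orientation: [-180.0, -27.1, 10.2]
wrist_force: [-0.4, -0.3, -2.3]
finger_gap: 0.157
gripper_force: 59.2
```

Call:
apply_moves:
  series:
    - {"delta_pos": [0, 0, 0.001], "turn": [0, 0, 0]}
    - {"delta_pos": [0, 0, 0.0015], "turn": [0, 0, 0]}
    - {"delta_pos": [0, 0, 0.0015], "turn": [0, 0, 0]}

```text
clock: 7.75
ee_pos: [0.5862, 0.0357, 0.1265]
orientation: [-180.0, -27.1, 10.2]
wrist_force: [0.1, -0.1, -2.6]
finger_gap: 0.155
gripper_force: 59.2
```

Call:
apply_moves:
  series:
    - {"delta_pos": [0, 0, 0.001], "turn": [0, 0, 0]}
    - {"delta_pos": [0, 0, 0.001], "turn": [0, 0, 0]}

```text
clock: 7.95
ee_pos: [0.5866, 0.0358, 0.1256]
orientation: [-180.0, -27.1, 10.2]
wrist_force: [0.4, 0.7, -2.4]
finger_gap: 0.156
gripper_force: 59.2
```

Call:
apply_moves:
  series:
    - {"delta_pos": [0, 0, 0.001], "turn": [0, 0, 0]}
    - {"delta_pos": [0, 0, 0.001], "turn": [0, 0, 0]}

```text
clock: 8.15
ee_pos: [0.5871, 0.0359, 0.1248]
orientation: [-180.0, -27.2, 10.2]
wrist_force: [-0.5, -1.2, -2.1]
finger_gap: 0.156
gripper_force: 59.4
```

Call:
apply_moves:
  series:
    - {"delta_pos": [0, 0, 0.001], "turn": [0, 0, 0]}
    - {"delta_pos": [0, 0, 0.001], "turn": [0, 0, 0]}

```text
clock: 8.35
ee_pos: [0.5877, 0.036, 0.1243]
orientation: [-180.0, -27.2, 10.2]
wrist_force: [-2.1, -0.3, 4.1]
finger_gap: 0.158
gripper_force: 60.3
```

Call:
apply_moves:
  series:
    - {"delta_pos": [-0.003, 0, -0.0007], "turn": [0, 0, 0]}
    - {"delta_pos": [-0.007, 0, -0.0009], "turn": [0, 0, 0]}
    - {"delta_pos": [-0.011, 0, -0.001], "turn": [0, 0, 0]}
    - {"delta_pos": [-0.015, 0, -0.0012], "turn": [0, 0, 0]}
    - {"delta_pos": [-0.019, 0, -0.0013], "turn": [0, 0, 0]}
    - {"delta_pos": [-0.022, 0, -0.0014], "turn": [0, 0, 0]}
    - {"delta_pos": [-0.025, 0, -0.0016], "turn": [0, 0, 0]}
    - {"delta_pos": [-0.025, 0, -0.0016], "turn": [0, 0, 0]}

```text
clock: 9.15
ee_pos: [0.5644, 0.0319, 0.1135]
orientation: [-180.0, -27.1, 10.2]
wrist_force: [-1.2, -0.5, -1.8]
finger_gap: 0.154
gripper_force: 59.7
```

```bash
cat >> h.py <<'E'
def where():
    s=readout.state();p=s['ee_pos'];r=E(*s['orientation'])*G.inv()
    L=E(0,0,-TY).apply(p-r.apply(GRIP-[0,0,TIP])+r.apply(LIP)-TUB)-[0,0,.054];c,s_=np.cos(np.radians(25)),np.sin(np.radians(25))
    print('lip u,y,w mm',np.round(1e3*np.array([L[0]*c+L[2]*s_,L[1],-L[0]*s_+L[2]*c]),1),'F',s['wrist_force'].round(1),'M',s['moment'].round(2),s['clock'])
E
python3 - <<'E'
from h import *
where()
a,P=cloud('wrist');save('w3',a);b,_=cloud('scene');save('s3',b)
save('w3s3',np.hstack([cv2.resize(a,(400,300)),cv2.resize(b[130:250,200:360],(400,300))]))
E
```

```text
lip u,y,w mm [-71.8   0.2  15. ] F [-1.2 -0.5 -1.8] M [-0.19  0.72 -0.01] 9.15
```

View pics/w3s3.png

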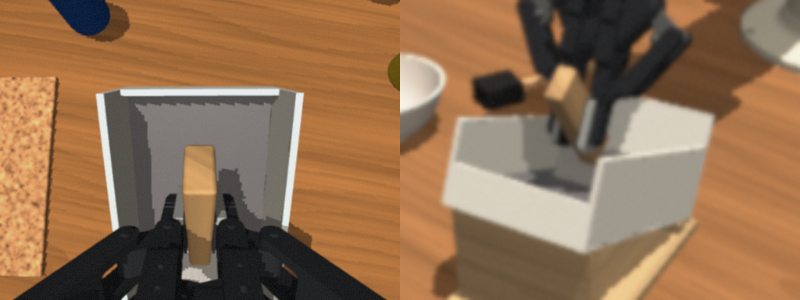

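The views show the handle centred between the tub walls and the scoop down on the liner. I'll keep pushing under the beads.

Call:
apply_moves:
  series:
    - {"delta_pos": [-0.003, 0, -0.0001], "turn": [0, 0, 0]}
    - {"delta_pos": [-0.006, 0, -0.0002], "turn": [0, 0, 0]}
    - {"delta_pos": [-0.009, 0, -0.0003], "turn": [0, 0, 0]}
    - {"delta_pos": [-0.012, 0, -0.0005], "turn": [0, 0, 0]}
    - {"delta_pos": [-0.012, 0, -0.0005], "turn": [0, 0, 0]}

```text
clock: 9.75
ee_pos: [0.5537, 0.0299, 0.1086]
orientation: [-180.0, -27.1, 10.2]
wrist_force: [-0.6, -0.3, -0.0]
finger_gap: 0.154
gripper_force: 59.7
```

Call:
apply_moves:
  series:
    - {"delta_pos": [-0.002, 0, -0.0001], "turn": [0, 0, 0]}
    - {"delta_pos": [-0.004, 0, -0.0002], "turn": [0, 0, 0]}
    - {"delta_pos": [-0.006, 0, -0.0002], "turn": [0, 0, 0]}
    - {"delta_pos": [-0.006, 0, -0.0002], "turn": [0, 0, 0]}

```text
clock: 10.15
ee_pos: [0.5488, 0.029, 0.1064]
orientation: [-180.0, -27.2, 10.2]
wrist_force: [1.4, -0.7, 1.7]
finger_gap: 0.151
gripper_force: 59.8
```

Run:
```python
from h import *
where()
```

```text
lip u,y,w mm [-89.2   0.1  15.1] F [ 1.4 -0.7  1.7] M [-0.15  0.03 -0.02] 10.15
```

Call:
apply_moves:
  series:
    - {"delta_pos": [-0.0015, 0, -0.0001], "turn": [0, 0, 0]}
    - {"delta_pos": [-0.003, 0, -0.0001], "turn": [0, 0, 0]}
    - {"delta_pos": [-0.003, 0, -0.0001], "turn": [0, 0, 0]}

```text
clock: 10.45
ee_pos: [0.5464, 0.0285, 0.1054]
orientation: [-180.0, -27.2, 10.2]
wrist_force: [4.2, 1.4, 3.3]
finger_gap: 0.156
gripper_force: 59.9
```

Call:
apply_moves:
  series:
    - {"delta_pos": [-0.001, 0, -0.0001], "turn": [0, 0, 0]}
    - {"delta_pos": [-0.002, 0, -0.0001], "turn": [0, 0, 0]}
    - {"delta_pos": [-0.002, 0, -0.0001], "turn": [0, 0, 0]}

```text
clock: 10.75
ee_pos: [0.5453, 0.0281, 0.1053]
orientation: [180.0, -27.3, 10.2]
wrist_force: [7.4, 2.3, 6.4]
finger_gap: 0.154
gripper_force: 60.0
```

Run:
```python
from h import *
where()
```

```text
lip u,y,w mm [-92.7  -0.2  15.3] F [7.4 2.3 6.4] M [ 0.38 -1.41 -0.  ] 10.75
```

Run:
```python
from h import *
s=readout.state();store(s['ee_pos'],E(*s['orientation']))
def seg(ths,extra):
    T=[]
    for th,e in zip(ths,extra):
        ph=np.radians(th+25);w=.0158+max(0,.065*np.sin(ph))+e
        T.append(scoop2tcp(tubpt(-.0912,-.0002,w),LIP,th,TY))
    plan(T)
seg([-25,-22,-19,-16,-13,-10,-7,-4],[0,0,.0005,.001,.002,.003,.004,.005]);print()
seg([-1,2,5,8,11,13,14,14],[.008,.012,.017,.023,.03,.037,.042,.045])
p,r=load();print(p,'up .1 in tool', r.inv().apply([0,0,.1]))
```

```text
{"delta_pos":[0.0028, -0.0, 0.0038],"turn":[0.0004, -0.0402, -0.0003]}
{"delta_pos":[0.0042, -0.0, 0.006],"turn":[0.0004, -0.0925, -0.0003]}
{"delta_pos":[0.0054, -0.0, 0.0078],"turn":[0.0004, -0.1449, -0.0003]}
{"delta_pos":[0.0062, -0.0, 0.0096],"turn":[0.0004, -0.1973, -0.0003]}
{"delta_pos":[0.0068, -0.0, 0.011],"turn":[0.0004, -0.2496, -0.0003]}
{"delta_pos":[0.0071, -0.0, 0.0125],"turn":[0.0004, -0.302, -0.0003]}
{"delta_pos":[0.0071, -0.0, 0.014],"turn":[0.0004, -0.3543, -0.0003]}
{"delta_pos":[0.0068, -0.0, 0.0155],"turn":[0.0004, -0.4067, -0.0003]}

{"delta_pos":[-0.0007, -0.0, -0.0002],"turn":[-0.0, -0.0524, -0.0]}
{"delta_pos":[-0.002, -0.0, -0.0012],"turn":[-0.0, -0.1047, -0.0]}
{"delta_pos":[-0.0039, -0.0, -0.003],"turn":[-0.0, -0.1571, -0.0]}
{"delta_pos":[-0.0064, -0.0, -0.0056],"turn":[-0.0, -0.2094, -0.0]}
{"delta_pos":[-0.0096, -0.0, -0.009],"turn":[-0.0, -0.2618, -0.0]}
{"delta_pos":[-0.0127, -0.0, -0.0134],"turn":[-0.0, -0.2967, -0.0]}
{"delta_pos":[-0.0148, -0.0, -0.017],"turn":[-0.0, -0.3142, -0.0]}
{"delta_pos":[-0.0159, -0.0, -0.0198],"turn":[-0.0, -0.3142, -0.0]}
[0.54128879 0.02735746 0.11329161] up .1 in tool [-2.41961206e-02 -3.71037101e-06 -9.70285923e-02]
```

Call:
apply_moves:
  series:
    - {"delta_pos": [0.0028, 0, 0.0034], "turn": [0, -0.0402, 0]}
    - {"delta_pos": [0.0042, 0, 0.0056], "turn": [0, -0.0925, 0]}
    - {"delta_pos": [0.0054, 0, 0.0074], "turn": [0, -0.1449, 0]}
    - {"delta_pos": [0.0062, 0, 0.0092], "turn": [0, -0.1973, 0]}
    - {"delta_pos": [0.0068, 0, 0.0106], "turn": [0, -0.2496, 0]}
    - {"delta_pos": [0.0071, 0, 0.0121], "turn": [0, -0.302, 0]}
    - {"delta_pos": [0.0071, 0, 0.0136], "turn": [0, -0.3543, 0]}
    - {"delta_pos": [0.0068, 0, 0.0151], "turn": [0, -0.4067, 0]}

```text
clock: 11.55
ee_pos: [0.5564, 0.0305, 0.0931]
orientation: [-180.0, -3.6, 10.2]
wrist_force: [-0.3, 0.0, -2.5]
finger_gap: 0.153
gripper_force: 59.2
```

Call:
apply_moves:
  series:
    - {"delta_pos": [-0.0007, 0, -0.0002], "turn": [0, -0.0524, 0]}
    - {"delta_pos": [-0.002, 0, -0.0012], "turn": [0, -0.1047, 0]}
    - {"delta_pos": [-0.0039, 0, -0.003], "turn": [0, -0.1571, 0]}
    - {"delta_pos": [-0.0064, 0, -0.0056], "turn": [0, -0.2094, 0]}
    - {"delta_pos": [-0.0096, 0, -0.009], "turn": [0, -0.2618, 0]}
    - {"delta_pos": [-0.0127, 0, -0.0134], "turn": [0, -0.2967, 0]}
    - {"delta_pos": [-0.0148, 0, -0.017], "turn": [0, -0.3142, 0]}
    - {"delta_pos": [-0.0159, 0, -0.0198], "turn": [0, -0.3142, 0]}

```text
clock: 12.35
ee_pos: [0.5398, 0.0275, 0.1121]
orientation: [-180.0, 14.2, 10.2]
wrist_force: [-0.6, -0.3, -1.6]
finger_gap: 0.157
gripper_force: 59.2
```

Run:
```python
from h import *
where();s=readout.state();print(s['orientation'],s['joint_positions'].round(1))
a,P=cloud('top');b,_=cloud('scene');w,_=cloud('wrist');
save('c5',np.hstack([cv2.resize(a[170:270,200:300],(400,400)),cv2.resize(b[90:230,200:340],(400,400))]))
```

```text
lip u,y,w mm [-9.280e+01  1.000e-01  1.017e+02] F [-0.6 -0.3 -1.6] M [ 0.03 -0.37  0.01] 12.35
[-179.96579188   14.24159      10.21358546] [-3.3 18.  86.1 -3.3 89.8 76.9]
```

View pics/c5.png

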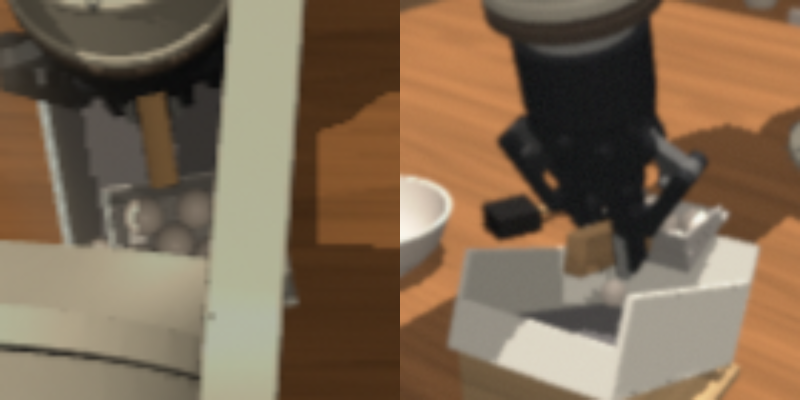

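The crops show at least three beads in the pan (top crop (150,215), (195,205), (180,240)), with one more still in the tub. Next I'll lift and carry them to the bowl.

Run:
```python
from h import *
s=readout.state();store(s['ee_pos'],E(*s['orientation']))
p,r=load()
plan([(p+[0,0,.09],r)])
L=np.array([.517,-.2594,.095])+E(0,0,TY).apply([.02,0,0])
hi=scoop2tcp(L+[0,0,.08],LIP,14,TY);plan([hi]);print(hi[0])
plan([scoop2tcp(L,LIP,14,TY)]);print()
plan([scoop2tcp(L,LIP,t,TY) for t in (11,8,5,2,-1,-4,-7,-10)]);print()
plan([scoop2tcp(L-[0,0,.01],LIP,t,TY) for t in (-13,-16,-19,-22,-25,-28,-31,-34)]);print()
plan([scoop2tcp(L-[0,0,.01],LIP,t,TY) for t in (-37,-40,-43,-46,-48,-48)])
```

```text
{"delta_pos":[-0.0219, -0.0, -0.0873],"turn":[0.0, 0.0, 0.0]}
{"delta_pos":[0.0598, 0.2782, 0.0076],"turn":[-0.0003, 0.002, -0.0]}
[ 0.64457395 -0.23644582  0.18064766]
{"delta_pos":[0.0194, -0.0, 0.0776],"turn":[0.0, -0.0, -0.0]}

{"delta_pos":[-0.0019, -0.0, -0.0055],"turn":[0.0, 0.0524, -0.0]}
{"delta_pos":[-0.004, -0.0, -0.0108],"turn":[0.0, 0.1047, -0.0]}
{"delta_pos":[-0.0063, -0.0, -0.016],"turn":[0.0, 0.1571, -0.0]}
{"delta_pos":[-0.009, -0.0, -0.0211],"turn":[0.0, 0.2094, -0.0]}
{"delta_pos":[-0.0119, -0.0, -0.0261],"turn":[0.0, 0.2618, -0.0]}
{"delta_pos":[-0.0151, -0.0, -0.0309],"turn":[0.0, 0.3142, -0.0]}
{"delta_pos":[-0.0185, -0.0, -0.0355],"turn":[0.0, 0.3665, -0.0]}
{"delta_pos":[-0.0221, -0.0, -0.0399],"turn":[0.0, 0.4189, -0.0]}

{"delta_pos":[-0.0036, -0.0, 0.0043],"turn":[0.0, 0.0523, 0.0]}
{"delta_pos":[-0.0057, -0.0, -0.001],"turn":[0.0, 0.1047, 0.0]}
{"delta_pos":[-0.008, -0.0, -0.0062],"turn":[0.0, 0.1571, 0.0]}
{"delta_pos":[-0.0107, -0.0, -0.0113],"turn":[0.0, 0.2094, 0.0]}
{"delta_pos":[-0.0136, -0.0, -0.0163],"turn":[0.0, 0.2618, 0.0]}
{"delta_pos":[-0.0168, -0.0, -0.0211],"turn":[0.0, 0.3141, 0.0]}
{"delta_pos":[-0.0202, -0.0, -0.0257],"turn":[0.0, 0.3665, 0.0]}
{"delta_pos":[-0.0238, -0.0, -0.0301],"turn":[0.0, 0.4189, 0.0]}

{"delta_pos":[-0.0018, -0.0, -0.0055],"turn":[0.0, 0.0523, 0.0]}
{"delta_pos":[-0.0039, -0.0, -0.0109],"turn":[0.0, 0.1047, 0.0]}
{"delta_pos":[-0.0063, -0.0, -0.0161],"turn":[0.0, 0.157, 0.0]}
{"delta_pos":[-0.009, -0.0, -0.0212],"turn":[0.0, 0.2094, 0.0]}
{"delta_pos":[-0.0109, -0.0, -0.0245],"turn":[0.0, 0.2443, 0.0]}
{"delta_pos":[-0.0109, -0.0, -0.0245],"turn":[0.0, 0.2443, 0.0]}
```

Call:
apply_moves:
  series:
    - {"delta_pos": [-0.002, 0, -0.008], "turn": [0, 0, 0]}
    - {"delta_pos": [-0.006, 0, -0.024], "turn": [0, 0, 0]}
    - {"delta_pos": [-0.011, 0, -0.044], "turn": [0, 0, 0]}
    - {"delta_pos": [-0.016, 0, -0.064], "turn": [0, 0, 0]}
    - {"delta_pos": [-0.02, 0, -0.08], "turn": [0, 0, 0]}
    - {"delta_pos": [-0.0219, 0, -0.0873], "turn": [0, 0, 0]}

```text
clock: 13.1
ee_pos: [0.5406, 0.0274, 0.2047]
orientation: [180.0, 14.0, 10.2]
wrist_force: [0.8, -0.7, -3.4]
finger_gap: 0.154
gripper_force: 59.2
```

Call:
apply_moves:
  series:
    - {"delta_pos": [0.001, 0.006, 0], "turn": [0, 0, 0]}
    - {"delta_pos": [0.004, 0.02, 0.0], "turn": [0, 0, 0]}
    - {"delta_pos": [0.009, 0.042, 0.001], "turn": [0, 0, 0]}
    - {"delta_pos": [0.0155, 0.072, 0.002], "turn": [0, 0, 0]}
    - {"delta_pos": [0.023, 0.106, 0.003], "turn": [0, 0, 0]}
    - {"delta_pos": [0.03, 0.141, 0.004], "turn": [0, 0, 0]}
    - {"delta_pos": [0.038, 0.177, 0.005], "turn": [0, 0, 0]}
    - {"delta_pos": [0.045, 0.21, 0.0056], "turn": [0, 0, 0]}

```text
clock: 13.9
ee_pos: [0.6191, -0.1745, 0.1844]
orientation: [-179.9, 14.3, 10.2]
wrist_force: [-0.4, 1.1, -2.9]
finger_gap: 0.155
gripper_force: 59.2
```

Call:
apply_moves:
  series:
    - {"delta_pos": [0.006, 0.028, 0.0006], "turn": [0, 0, 0]}
    - {"delta_pos": [0.0105, 0.049, 0.0012], "turn": [0, 0, 0]}
    - {"delta_pos": [0.0135, 0.062, 0.0017], "turn": [0, 0, 0]}
    - {"delta_pos": [0.0148, 0.0682, 0.002], "turn": [0, 0, 0]}
    - {"delta_pos": [0.0148, 0.0682, 0.002], "turn": [0, 0, 0]}

```text
clock: 14.4
ee_pos: [0.6446, -0.2369, 0.1797]
orientation: [-179.9, 14.2, 10.2]
wrist_force: [0.7, -1.1, -1.7]
finger_gap: 0.152
gripper_force: 59.2
```

Call:
apply_moves:
  series:
    - {"delta_pos": [0.002, 0, 0.008], "turn": [0, 0, 0]}
    - {"delta_pos": [0.006, 0, 0.024], "turn": [0, 0, 0]}
    - {"delta_pos": [0.011, 0, 0.044], "turn": [0, 0, 0]}
    - {"delta_pos": [0.015, 0, 0.06], "turn": [0, 0, 0]}
    - {"delta_pos": [0.018, 0, 0.072], "turn": [0, 0, 0]}
    - {"delta_pos": [0.0194, 0, 0.0776], "turn": [0, 0, 0]}
    - {"delta_pos": [0.0194, 0, 0.0776], "turn": [0, 0, 0]}

```text
clock: 15.1
ee_pos: [0.6444, -0.2362, 0.0998]
orientation: [-179.9, 14.2, 10.2]
wrist_force: [0.2, 0.8, -2.4]
finger_gap: 0.157
gripper_force: 59.2
```

Run:
```python
from h import *
s=readout.state();p=s['ee_pos'];r=E(*s['orientation'])*G.inv()
print(s['orientation'],s['joint_positions'].round(1),'lip',p-r.apply(GRIP-[0,0,TIP])+r.apply(LIP))
a,P=cloud('top');b,_=cloud('scene');w,_=cloud('wrist');
save('c6',np.hstack([cv2.resize(a[150:260,190:450],(800,338)),]) if 0 else np.vstack([cv2.resize(a[150:260,190:450],(700,296)),cv2.resize(b[90:220,100:408],(700,296))]))
```

```text
[-179.94958561   14.20489187   10.22010205] [-23.   34.2  64.3  -7.7  93.5  57.2] lip [ 0.53651021 -0.2556714   0.09449702]
```

View pics/c6.png

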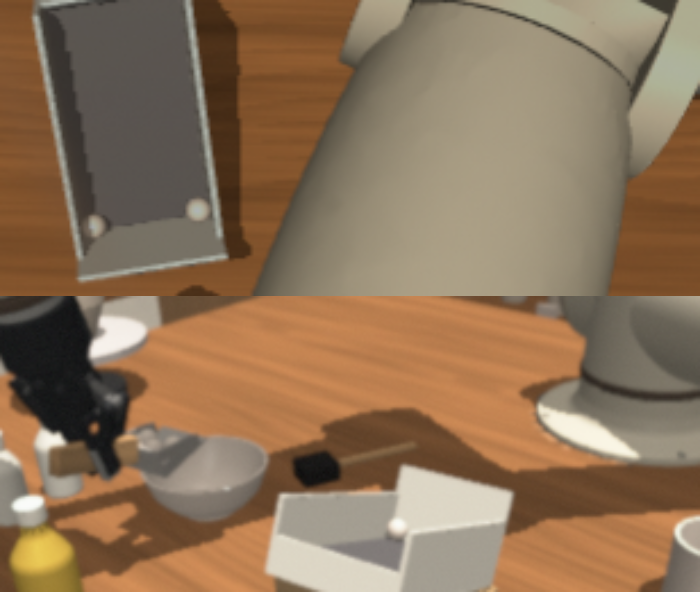

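Two beads remain in the tub, so five are in the scoop. The scoop is over the bowl, so I'll tip it slowly.

Call:
apply_moves:
  series:
    - {"delta_pos": [-0.0019, 0, -0.0055], "turn": [0, 0.0524, 0]}
    - {"delta_pos": [-0.004, 0, -0.0108], "turn": [0, 0.1047, 0]}
    - {"delta_pos": [-0.0063, 0, -0.016], "turn": [0, 0.1571, 0]}
    - {"delta_pos": [-0.009, 0, -0.0211], "turn": [0, 0.2094, 0]}
    - {"delta_pos": [-0.0119, 0, -0.0261], "turn": [0, 0.2618, 0]}
    - {"delta_pos": [-0.0151, 0, -0.0309], "turn": [0, 0.3142, 0]}
    - {"delta_pos": [-0.0185, 0, -0.0355], "turn": [0, 0.3665, 0]}
    - {"delta_pos": [-0.0221, 0, -0.0399], "turn": [0, 0.4189, 0]}

```text
clock: 16.05
ee_pos: [0.6332, -0.2387, 0.146]
orientation: [179.9, -10.0, 10.2]
wrist_force: [0.3, 0.1, -1.9]
finger_gap: 0.155
gripper_force: 59.2
```

Call:
apply_moves:
  series:
    - {"delta_pos": [-0.002, 0, -0.004], "turn": [0, 0.0523, 0]}
    - {"delta_pos": [-0.0039, 0, -0.008], "turn": [0, 0.1047, 0]}
    - {"delta_pos": [-0.0062, 0, -0.0125], "turn": [0, 0.1571, 0]}
    - {"delta_pos": [-0.0089, 0, -0.017], "turn": [0, 0.2094, 0]}
    - {"delta_pos": [-0.0119, 0, -0.0215], "turn": [0, 0.2618, 0]}
    - {"delta_pos": [-0.0151, 0, -0.0255], "turn": [0, 0.3141, 0]}
    - {"delta_pos": [-0.0185, 0, -0.029], "turn": [0, 0.3665, 0]}
    - {"delta_pos": [-0.0221, 0, -0.032], "turn": [0, 0.4189, 0]}

```text
clock: 16.85
ee_pos: [0.6063, -0.2436, 0.1738]
orientation: [179.9, -34.0, 10.3]
wrist_force: [0.5, 0.6, -2.2]
finger_gap: 0.16
gripper_force: 59.3
```

Call:
apply_moves:
  series:
    - {"delta_pos": [-0.0018, 0, -0.0055], "turn": [0, 0.0523, 0]}
    - {"delta_pos": [-0.0039, 0, -0.0109], "turn": [0, 0.1047, 0]}
    - {"delta_pos": [-0.0063, 0, -0.0161], "turn": [0, 0.157, 0]}
    - {"delta_pos": [-0.0063, 0, -0.0161], "turn": [0, 0.157, 0]}
    - {"delta_pos": [-0.0063, 0, -0.0161], "turn": [0, 0.157, 0]}
    - {"delta_pos": [-0.0063, 0, -0.0161], "turn": [0, 0.157, 0]}
    - {"delta_pos": [-0.0063, 0, -0.0161], "turn": [0, 0.157, 0]}

```text
clock: 17.55
ee_pos: [0.5928, -0.2457, 0.1825]
orientation: [180.0, -42.8, 10.3]
wrist_force: [0.5, -0.3, -1.6]
finger_gap: 0.155
gripper_force: 59.4
```

Run:
```python
from h import *
s=readout.state();p=s['ee_pos'];r=E(*s['orientation'])*G.inv()
print(s['joint_positions'].round(1),'lip',p-r.apply(GRIP-[0,0,TIP])+r.apply(LIP))
store(p,E(*s['orientation']))
plan([(p+[0.03,0.01,.09],E(180,0,TY))])
# go above mat at height
o=np.array([.4953,.2524,.006]);yaw=10.5
t=scoop2tcp(o+[0,0,.16],np.zeros(3),0,yaw);plan([t]);print(t[0])
```

```text
[-46.4   1.4 106.3  44.1  54.6  12.6] lip [ 0.53837699 -0.25553579  0.08766963]
{"delta_pos":[0.0841, -0.0045, -0.0448],"turn":[-0.0001, -0.7472, 0.0008]}
{"delta_pos":[0.0335, -0.5033, 0.0745],"turn":[-0.0001, -0.0, -0.0052]}
[0.56658598 0.26561208 0.198     ]
```

Call:
apply_moves:
  series:
    - {"delta_pos": [0.01, 0, -0.008], "turn": [0, -0.03, 0]}
    - {"delta_pos": [0.025, -0.001, -0.018], "turn": [0, -0.12, 0]}
    - {"delta_pos": [0.04, -0.002, -0.027], "turn": [0, -0.25, 0]}
    - {"delta_pos": [0.056, -0.003, -0.036], "turn": [0, -0.39, 0]}
    - {"delta_pos": [0.07, -0.004, -0.041], "turn": [0, -0.53, 0]}
    - {"delta_pos": [0.08, -0.0045, -0.044], "turn": [0, -0.66, 0]}
    - {"delta_pos": [0.0841, -0.0045, -0.0448], "turn": [0, -0.7472, 0]}
    - {"delta_pos": [0.0841, -0.0045, -0.0448], "turn": [0, -0.7472, 0]}

```text
clock: 18.35
ee_pos: [0.6244, -0.2349, 0.2716]
orientation: [-180.0, 0.2, 10.3]
wrist_force: [0.5, -0.2, -2.6]
finger_gap: 0.159
gripper_force: 59.3
```

Call:
apply_moves:
  series:
    - {"delta_pos": [0.001, -0.02, 0], "turn": [0, 0, 0]}
    - {"delta_pos": [0.003, -0.05, 0], "turn": [0, 0, 0]}
    - {"delta_pos": [0.006, -0.09, 0.0], "turn": [0, 0, 0]}
    - {"delta_pos": [0.009, -0.13, 0.0], "turn": [0, 0, 0]}
    - {"delta_pos": [0.012, -0.17, 0.0], "turn": [0, 0, 0]}
    - {"delta_pos": [0.014, -0.21, 0.0], "turn": [0, 0, 0]}
    - {"delta_pos": [0.016, -0.24, 0.0], "turn": [0, 0, 0]}
    - {"delta_pos": [0.017, -0.25, 0], "turn": [0, 0, 0]}

```text
clock: 19.15
ee_pos: [0.5936, 0.0161, 0.2729]
orientation: [-179.9, -0.2, 10.3]
wrist_force: [0.3, -0.6, -2.0]
finger_gap: 0.158
gripper_force: 59.3
```

Call:
apply_moves:
  series:
    - {"delta_pos": [0.001, -0.02, 0], "turn": [0, 0, 0]}
    - {"delta_pos": [0.003, -0.05, 0], "turn": [0, 0, 0]}
    - {"delta_pos": [0.006, -0.09, 0.0], "turn": [0, 0, 0]}
    - {"delta_pos": [0.009, -0.13, 0.01], "turn": [0, 0, 0]}
    - {"delta_pos": [0.012, -0.17, 0.025], "turn": [0, 0, 0]}
    - {"delta_pos": [0.014, -0.21, 0.045], "turn": [0, 0, 0]}
    - {"delta_pos": [0.016, -0.24, 0.065], "turn": [0, 0, 0]}
    - {"delta_pos": [0.0165, -0.2533, 0.0745], "turn": [0, 0, 0]}

```text
clock: 19.95
ee_pos: [0.5648, 0.2672, 0.196]
orientation: [-179.9, 0.0, 10.3]
wrist_force: [-0.0, -0.8, -1.8]
finger_gap: 0.156
gripper_force: 59.2
```

Run:
```python
from h import *
s=readout.state();p=s['ee_pos'];print(p,s['orientation'])
store(p,E(*s['orientation']))
t=scoop2tcp([.4953,.2524,.03],np.zeros(3),0,10.5);plan([t])
a,P=cloud('top');save('c7',cv2.resize(a,(800,600)))
```

```text
[0.56475485 0.26720376 0.19602594] [-1.79939921e+02  3.86658872e-02  1.02700495e+01]
{"delta_pos":[0.0016, 0.002, 0.134],"turn":[-0.001, 0.0007, -0.004]}
```

View pics/c7.png

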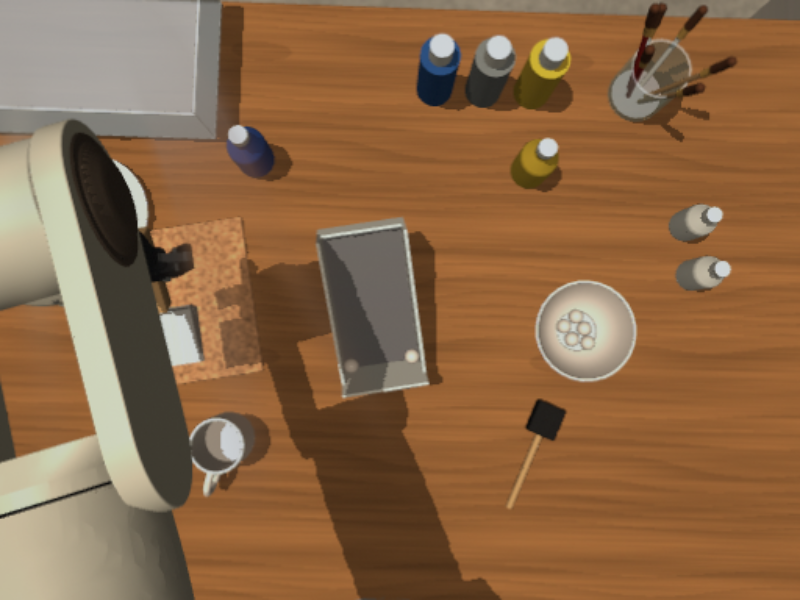

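The top view shows five beads in the bowl at about (575,330) and two in the tub. Next I'll lay the scoop back on the mat.

Call:
apply_moves:
  series:
    - {"delta_pos": [0, 0.001, 0.02], "turn": [0, 0, 0]}
    - {"delta_pos": [0.001, 0.002, 0.055], "turn": [0, 0, 0]}
    - {"delta_pos": [0.0016, 0.002, 0.09], "turn": [0, 0, 0]}
    - {"delta_pos": [0.0016, 0.002, 0.115], "turn": [0, 0, 0]}
    - {"delta_pos": [0.0016, 0.002, 0.13], "turn": [0, 0, 0]}
    - {"delta_pos": [0.0016, 0.002, 0.145], "turn": [0, 0, 0]}
    - {"delta_pos": [0.0016, 0.002, 0.15], "turn": [0, 0, 0]}
    - {"delta_pos": [0.0016, 0.002, 0.15], "turn": [0, 0, 0]}

```text
clock: 20.8
ee_pos: [0.5683, 0.2636, 0.0481]
orientation: [-180.0, -0.0, 10.2]
wrist_force: [0.3, -0.4, -1.9]
finger_gap: 0.153
gripper_force: 59.3
```

Call:
apply_moves:
  series:
    - {"delta_pos": [0, 0, 0.002], "turn": [0, 0, 0]}
    - {"delta_pos": [0, 0, 0.004], "turn": [0, 0, 0]}
    - {"delta_pos": [0, 0, 0.006], "turn": [0, 0, 0]}
    - {"delta_pos": [0, 0, 0.006], "turn": [0, 0, 0]}

```text
clock: 21.2
ee_pos: [0.5681, 0.2638, 0.0419]
orientation: [-180.0, -0.0, 10.2]
wrist_force: [0.3, -0.3, -3.0]
finger_gap: 0.155
gripper_force: 59.3
```

Call:
apply_moves:
  series:
    - {"delta_pos": [0, 0, 0.0015], "turn": [0, 0, 0]}
    - {"delta_pos": [0, 0, 0.003], "turn": [0, 0, 0]}
    - {"delta_pos": [0, 0, 0.004], "turn": [0, 0, 0]}
    - {"delta_pos": [0, 0, 0.004], "turn": [0, 0, 0]}

```text
clock: 21.6
ee_pos: [0.5681, 0.2637, 0.0377]
orientation: [-180.0, -0.0, 10.2]
wrist_force: [0.1, -0.7, -1.9]
finger_gap: 0.155
gripper_force: 59.3
```

Call:
apply_moves:
  series:
    - {"delta_pos": [0, 0, 0.001], "turn": [0, 0, 0]}
    - {"delta_pos": [0, 0, 0.001], "turn": [0, 0, 0]}

```text
clock: 21.8
ee_pos: [0.5681, 0.2638, 0.0368]
orientation: [-180.0, -0.0, 10.2]
wrist_force: [0.6, -0.6, -2.9]
finger_gap: 0.156
gripper_force: 59.3
```

Call:
apply_moves:
  series:
    - {"delta_pos": [0, 0, 0.001], "turn": [0, 0, 0]}
    - {"delta_pos": [0, 0, 0.001], "turn": [0, 0, 0]}

```text
clock: 22.0
ee_pos: [0.5682, 0.2638, 0.036]
orientation: [-180.0, -0.0, 10.2]
wrist_force: [-0.1, -0.4, -0.2]
finger_gap: 0.16
gripper_force: 59.7
```

Contact. Releasing and backing away.

Call:
apply_moves:
  series:
    - {"delta_pos": [0, 0, 0], "turn": [0, 0, 0]}
    - {"delta_pos": [0, 0, 0], "turn": [0, 0, 0]}
    - {"delta_pos": [0, 0, 0], "turn": [0, 0, 0]}
    - {"delta_pos": [0, 0, 0], "turn": [0, 0, 0]}
    - {"delta_pos": [0, 0, 0], "turn": [0, 0, 0]}
    - {"delta_pos": [0, 0, 0], "turn": [0, 0, 0]}
    - {"delta_pos": [0, 0, 0], "turn": [0, 0, 0]}
    - {"delta_pos": [0, 0, 0], "turn": [0, 0, 0]}
  grip: 1

```text
clock: 22.8
ee_pos: [0.5681, 0.2638, 0.0359]
orientation: [-180.0, -0.0, 10.2]
wrist_force: [-0.9, 0.1, 0.3]
finger_gap: 0.999
gripper_force: 0.0
```

Call:
apply_moves:
  series:
    - {"delta_pos": [0, 0, -0.02], "turn": [0, 0, 0]}
    - {"delta_pos": [0, 0, -0.05], "turn": [0, 0, 0]}
    - {"delta_pos": [0, 0, -0.09], "turn": [0, 0, 0]}
    - {"delta_pos": [0, 0, -0.13], "turn": [0, 0, 0]}
    - {"delta_pos": [0, 0, -0.17], "turn": [0, 0, 0]}
    - {"delta_pos": [0, 0, -0.19], "turn": [0, 0, 0]}
    - {"delta_pos": [0, 0, -0.2], "turn": [0, 0, 0]}
    - {"delta_pos": [0, 0, -0.2], "turn": [0, 0, 0]}

```text
clock: 23.6
ee_pos: [0.5683, 0.2638, 0.2366]
orientation: [-180.0, -0.1, 10.2]
wrist_force: [0.7, -0.7, -0.2]
finger_gap: 1.005
gripper_force: 0.0
```

Run:
```python
from h import *
a,P=cloud('wrist');b,Q=cloud('scene');t,T=cloud('top')
m=(abs(P[...,0]-.4965)<.022)&(abs(P[...,1]-.251)<.018)&(P[...,2]<.02)
k=P[m];A=np.c_[k[:,:2],np.ones(len(k))];c=np.linalg.lstsq(A,k[:,2],rcond=None)[0]
print(m.sum(),'pan floor z',np.median(k[:,2]),'tilt deg',np.degrees(c[:2]),readout.state()['finger_gap'])
save('end',np.hstack([cv2.resize(a,(400,300)),cv2.resize(t,(400,300))]))
```

```text
845 pan floor z 0.007604969155339147 tilt deg [ 0.01863553 -0.24545292] 0.996430175307133
```

View pics/end.png

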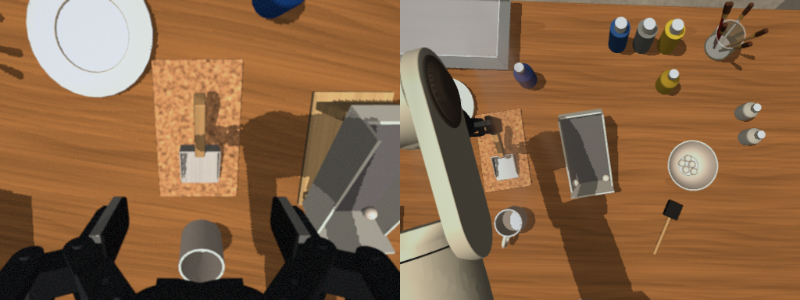

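The scoop lies flat and empty on the mat at (200,160). Five beads are in the bowl and the rest in the tub.

```bash
python3 -c "
from workcell import env
print(env.sign_off())"
```

```text
the job is handed in; nothing more can be done
None
```

I scooped five beads into the bowl, left the other two in the tub and laid the empty scoop flat on its mat; the job was handed in at about 24 s of the 67 s allowed, and sign-off returned no verdict.

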